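# Nest the measuring cups and hold the set up

## Robot

A 6-joint arm with a two-finger parallel gripper is mounted at the origin on the work surface. World frame = base frame: x ahead of the robot, y to its left, z up, the work surface at z = 0. Lengths are in mm, angles in rad, forces in N, time in s.
With the tool pointing down it reaches from about 275 to 750 mm from the base axis. Payload 10.2 kg.
Tool frame: the origin (TCP) lies at the centre of the arm's flange, where the gripper is bolted on; the fingertips stand 173 mm ahead of it and the grasp point (between the pads) lies 155 mm ahead of it; z points along the fingers, y is the line along which they close (so a half turn about z gives the same grasp; the last joint's range is limited). The gripper opens to 85 mm and grips with 20 to 120 N. Pads are 22 mm wide; open, the fingers measure 114 mm over their backs; the gripper's body (76 mm by 85 mm) begins 54 mm behind the grasp point. The pads swing forward as they close: fully open they stand 13 mm farther back than shut.
Start: joints at [-1.504, 0.313, 1.498, -0, 1.331, -0.223], TCP at [150.011, -503.119, 404.694] pointing down, gripper open.
Joint ranges: [-2.94, 2.94], [-0.97, 2.17], [0.19, 2.56], [-1.23, 4.37], [0.02, 3.11], [-2.88, 2.88]. Speed limits (rad/s): [2.39, 2.39, 3.01, 3.14, 3.14, 3.14].

## Interface

Orientations are given as a unit quaternion [w, x, y, z].
In Python, from rig import status, capture, camera_info, ticket gives the robot as it stands.
- The arm moves only by the shell command python3 -m crank 'ROWS' [FORCE]. ROWS is JSON, a list of rows, each a list of 7 numbers: the shift along the tool's x, y, z as a fraction of full scale, then the turn, a rotation vector about the tool's x, y, z as a fraction of full scale, then the closure, from 0 (fully open) to 1 (shut). A call has 1 to 12 rows; each row is the pose to reach, as a shift and turn from the pose commanded when the call began, along the tool's axes at that moment; what a row does not reach only later rows make up. Full scale, the value 1, is 0.1 m for a shift and 45 degrees for a turn. A row lasts 1/10 s, in which the tool goes at most 50 mm and 8.59 degrees, less where a joint would pass 70% of its speed; a pose out of reach is approached as far as the arm can. A call with a number of a shift or a turn outside -1 to 1 is refused whole. A call with a gripper value outside its range is refused whole. The fingers move at their own pace and stop on an object; FORCE is the grip in N (left out, the last holds). Time passes only in rows, so rows that repeat a pose let the fingers close. It gives the time, the measured TCP pose, the force, the opening and the grip force at its end, in the units of the state.
- status.sense(): the state, without advancing time (a new reading comes with each control period).
- capture(name): name is "scene" or "side" or "wrist"; returns (picture, depth): 480x640x3 uint8, red, green, blue; 480x640 float32, mm along the optical axis (not along the pixel's ray), 0 where there is no reading.
- camera_info(name): a dict with "K" (3x3 intrinsics, pixels), "D" ([k1, k2, p1, p2, k3] as OpenCV has them; the pictures are not rectified), "camera_from_world" (4x4, takes a point from world to camera coordinates). Camera axes: x right, y up, looking along -z (the intrinsics and any distortion apply to the point x, -y, -z); pixel columns grow to the right and rows downward; lengths in mm; the calibration is good to about 2 mm. A picture is of the moment at which its call begins: read the wrist's pose just before it. camera_info takes no time and is no camera call; for the wrist camera it gives the pose at the moment of the call.
- ticket.finish_job(): hands the job in; it is judged then, once.
The state is a dict: "time_s": time; "joints": joint angles; "dq": joint speeds; "tau": joint torques, N m; "eef_pos": TCP position; "ee_rot": TCP orientation; "force": force on the tool from outside, world axes, zero at the start; "wrist_torque": the same for the moment, N m; "grip_width": opening from 0.0 (shut) to 1.0 (fully open); "grip_force": force on a finger pad.
Only numpy, scipy, OpenCV 4.12 (cv2) and the standard library are available. Lean on these libraries where they do the work, as an engineer would, in place of code of your own. Each camera call takes 0.05 s, during which the arm holds its last target. There are 200 camera calls.

## Task

Gather up the measuring cups: lower the middle cup into the large one and let go of it, then lower the small cup into the middle one and let go of it; each goes right down to the bottom, without being dropped in. Then take the large cup by its handle, lift the whole nest, keeping it level, to at least 10 cm above the bench, and hold it there level and steady for someone to take: finish while still holding it, with nothing else carrying it. Keep the cups upright all the while, and leave the jug, the tray of pastries and the bench scraper where they are.

Things in the scene. Friction and masses are not known exactly. Their poses are not given: they have to be found in the camera images.
- large_cup: The largest of three white plastic measuring cups: round, open-topped, 98 mm across the rim, 91 mm across the foot, 40 mm high, walls 2 mm, bottom 3.5 mm thick; about 85 g. Stands on the bench, handle roughly towards the robot. Origin: centre of the underside; z up, handle along its own -x.
- middle_cup: The middle one of three white plastic measuring cups: round, open-topped, 70 mm across the rim, 65 mm across the foot, 40 mm high, walls 2 mm, bottom 3.5 mm thick; about 60 g. Stands on the bench, handle roughly towards the robot. Origin: centre of the underside; z up, handle along its own -x. Seated in the large cup, its underside is 3.5 mm above that cup's; its handle passes 1 mm over the rim.
- small_cup: The smallest of three white plastic measuring cups: round, open-topped, 51 mm across the rim, 47 mm across the foot, 40 mm high, walls 2 mm, bottom 3.5 mm thick; about 45 g. Stands on the bench, handle roughly towards the robot. Origin: centre of the underside; z up, handle along its own -x. Seated in the middle cup, its underside is 3.5 mm above that cup's; its handle passes 1 mm over the rim.
- large_handle (a point): Middle of the large cup's handle, a flat level strap 14 mm wide, 3.5 mm thick, rounded end, straight out from the rim: it runs from 49 to 141 mm from the cup's axis, underside 37.5 and top 41 mm above the cup's underside. This point is 95 mm from the axis, at mid-thickness; axes as the cup's.
- middle_handle (a point): Middle of the middle cup's handle, a flat level strap 14 mm wide, 3.5 mm thick, rounded end, straight out from the rim: it runs from 35 to 127 mm from the cup's axis, underside 37.5 and top 41 mm above the cup's underside. This point is 81 mm from the axis, at mid-thickness; axes as the cup's.
- small_handle (a point): Middle of the small cup's handle, a flat level strap 14 mm wide, 3.5 mm thick, rounded end, straight out from the rim: it runs from 25.5 to 117.5 mm from the cup's axis, underside 37.5 and top 41 mm above the cup's underside. This point is 71.5 mm from the axis, at mid-thickness; axes as the cup's.
- jug: Bystander: tall translucent plastic measuring jug, 104 mm across the rim, 180 mm high, loop handle towards its own -y reaching 90 mm from the axis. Stands upright at the right end of the work. Origin: centre of the underside.
- pastry_tray: Bystander: shallow white tray, 130 (own x) x 340 (own y) x 28 mm, with a row of eight brown filled pastry tubes lying in it (35 mm high over all), at the far edge of the bench. Origin: centre of the underside.
- scraper: Bystander: bench scraper lying flat, steel blade with a white grip, 122 (own x) x 120 (own y) x 20 mm, at the left end of the work. Origin: near its centre, on the bench.
Things that resemble listed ones, but are neither listed nor needed, are in the scene too. What is shaped like the large_cup but pink or purple is not meant. What is shaped like the middle_cup but brown is not meant.

How it is judged:
By the outcome, as a careful person would: the job done as asked, in the order asked, and still so for the second after the job is handed in, while the arm keeps its last pose, push and grip.
It also fails if it takes over 72 s, if anything falls off the work surface, if the arm or the gripper's body presses on something with over 40 N, if the wrist force passes 120 N, or if a joint passes its speed limit or range.

## Working session

There is one attempt and no reset: what is moved stays moved. The work goes in short steps, Python scripts to look and compute and a shell command to move; the robot and the scene stay as the last step left them, time stands still between calls to the robot, and variables do not carry over. Pictures are saved under pics/ and viewed, at most 11 in all, crops included, and the job is handed in when it is done.

```bash
mkdir -p pics
python3 - <<'E'
from rig import status,capture,camera_info
import cv2,numpy as np
s=status.sense();print({k:np.round(v,3).tolist() for k,v in s.items()})
for n in["scene","side"]:
    p,d=capture(n);cv2.imwrite(f"pics/{n}0.png",p[:,:,::-1]);np.savez(f"{n}0.npz",p=p,d=d)
    c=camera_info(n);print(n,np.round(c["K"],1).tolist(),c["D"],np.round(c["camera_from_world"],3).tolist())
E
ls
```

```text
{'time_s': 0.0, 'joints': [-1.504, 0.313, 1.498, -0.0, 1.331, -0.223], 'dq': [-0.002, -0.001, 0.001, -0.0, -0.001, -0.0], 'tau': [-0.001, -41.227, -25.974, -0.0, 0.004, 0.0], 'eef_pos': [150.005, -503.079, 404.161], 'ee_rot': [-0.001, 0.99, 0.144, 0.0], 'force': [0.245, -0.491, -0.687], 'wrist_torque': [0.028, 0.004, 0.069], 'grip_force': 0.0, 'grip_width': 0.996}
scene [[467.9, 0.0, 321.4], [0.0, 467.9, 235.4], [0.0, 0.0, 1.0]] [-0.02738899  0.          0.          0.          0.        ] [[0.685, 0.728, 0.018, -375.555], [-0.528, 0.479, 0.702, 246.597], [0.502, -0.49, 0.712, -1623.235], [0.0, 0.0, 0.0, 1.0]]
side [[548.4, 0.0, 321.8], [0.0, 548.4, 233.8], [0.0, 0.0, 1.0]] [-0.09317257  0.          0.          0.          0.        ] [[-0.982, -0.19, 0.009, 558.196], [0.14, -0.685, 0.715, -127.075], [-0.13, 0.703, 0.7, -1446.132], [0.0, 0.0, 0.0, 1.0]]
pics
scene0.npz
side0.npz
```

View pics/scene0.png

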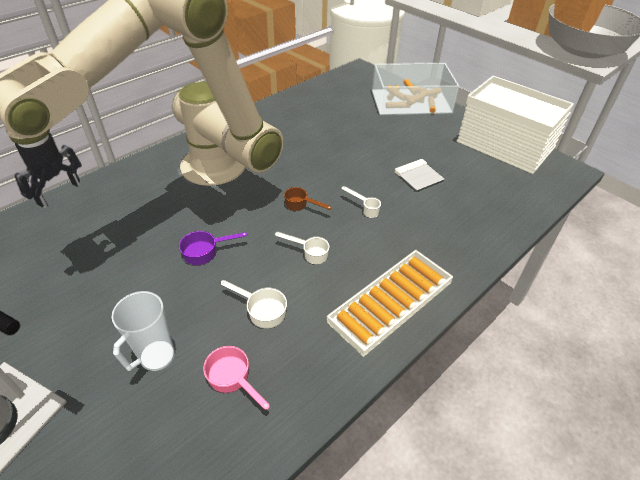

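The scene view shows three white cups: large (267,307), middle (316,250) and small (371,208). Their handles point up-left towards the robot. The decoys are purple, brown and pink. Next I'll measure them using depth from both cameras.

```bash
cat > h.py <<'E'
import numpy as np,cv2
from rig import camera_info
from scipy.optimize import least_squares
def world(n,d,ci=None):
    ci=ci or camera_info(n);K=np.array(ci["K"]);T=np.array(ci["camera_from_world"])
    v,u=np.mgrid[:480,:640]
    q=cv2.undistortPoints(np.stack([u,v],-1).reshape(-1,1,2).astype(float),K,np.array(ci["D"])).reshape(480,640,2)
    c=np.stack([q[...,0]*d,-q[...,1]*d,-d],-1)
    return (c-T[:3,3])@T[:3,:3]
def proj(n,P,ci=None):
    ci=ci or camera_info(n);T=np.array(ci["camera_from_world"]);c=np.atleast_2d(P)@T[:3,:3].T+T[:3,3]
    c=c*[1,-1,-1];return cv2.projectPoints(c,np.zeros(3),np.zeros(3),np.array(ci["K"]),np.array(ci["D"]))[0][:,0]
SZ={"large":(49,141),"middle":(35,127),"small":(25.5,117.5)}
def fit(pts,name,dz=0):
    R,L=SZ[name];top=pts[(pts[:,2]>dz+33)&(pts[:,2]<dz+46)][:,:2]
    def res(x):
        d=top-x[:2];c,s=np.cos(x[2]),np.sin(x[2]);a=-(d[:,0]*c+d[:,1]*s);b=-d[:,0]*s+d[:,1]*c
        rim=np.abs(np.hypot(*d.T)-(R-1))-1
        han=np.hypot(np.maximum(0,np.maximum(R-a,a-L)),np.maximum(0,np.abs(b)-7))
        # handle centring: pull b to zero weakly for far points
        return np.where(a>R+5,0.3*b+han,np.maximum(0,np.minimum(rim,han)))
    best=None;m=top.mean(0)
    for y in np.linspace(-np.pi,np.pi,16):
        r=least_squares(res,[m[0]+30*np.cos(y),m[1]+30*np.sin(y),y],loss="soft_l1",f_scale=2)
        if best is None or r.cost<best.cost:best=r
    return best.x,best.cost/len(top),len(top)
E
python3 - <<'E'
from h import *
W={}
for n in["scene","side"]:
    z=np.load(n+"0.npz");W[n]=(z["p"].astype(int),z["d"],world(n,z["d"]))
p,d,w=W["scene"]
print("bench z",w[300,200],w[220,350])
seed={"large":(267,307),"middle":(316,250),"small":(371,208)}
for k,(u,v) in seed.items():
    c=w[v,u];print(k,"seed",c.round())
    for n,(p,d,w) in W.items():
        sat=p.max(-1)-p.min(-1)
        m=(d>0)&(sat<50)&(p.max(-1)>110)&(w[...,2]>6)&(w[...,2]<60)&(np.hypot(w[...,0]-c[0],w[...,1]-c[1])<160)
        nc,lab,st,_=cv2.connectedComponentsWithStats(m.astype(np.uint8))
        uv=proj(n,[c[0],c[1],20])[0]
        best=min(range(1,nc),key=lambda i:1e9 if st[i,4]<80 else np.hypot(*(np.argwhere(lab==i)[:,::-1]-uv).T).min())
        P=w[lab==best];x,cost,N=fit(P,k)
        print(n,"uv",uv.round(),"n",len(P),"zmax",np.percentile(P[:,2],[50,95]).round(1),"fit",x[:2].round(1),"yaw",x[2].round(3)%6.283,"cost",round(cost,2),N)
E
```

```text
bench z [ 464.90874478 -355.42325016    0.80386863] [ 5.15344218e+02  1.51833869e+02 -1.50199334e-01]
large seed [ 602. -242.    4.]
scene uv [267. 303.] n 872 zmax [30.9 42.6] fit [ 615.5 -251.7] yaw 0.265 cost 0.35 391
side uv [326. 189.] n 685 zmax [27.8 43.1] fit [ 610.4 -249.3] yaw 0.285 cost 0.83 256
middle seed [585.  -0.   0.]
scene uv [330. 252.] n 542 zmax [30.7 42.4] fit [554.1 -26.1] yaw 0.378 cost 0.49 245
side uv [316. 245.] n 575 zmax [30.6 42.8] fit [549.7 -24.6] yaw 0.39 cost 0.56 262
small seed [ 457. -203.    2.]
scene uv [245. 264.] n 533 zmax [34.1 42.9] fit [ 595.5 -237.5] yaw 0.5 cost 3.88 280
side uv [371. 203.] n 96 zmax [40.4 44.3] fit [414.7 -85.9] yaw 3.504 cost 0.55 94
```

View pics/side0.png

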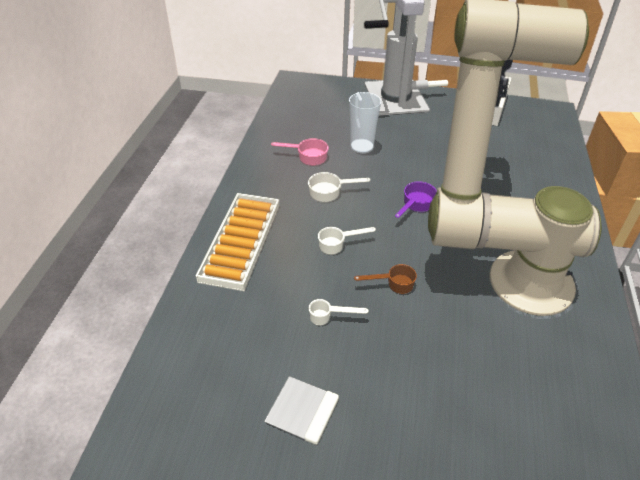

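The side view shows the large cup at (325,187), the middle at (331,240), the small at (320,312), the jug at (363,125) and the scraper at (302,410). I'll move up to a viewpoint over the cups for the wrist camera, and re-measure the small cup and the jug.

```bash
for i in 1 2 3 4; do python3 -m crank '[[0.48,-0.31,0,0,0,0,0],[0.97,-0.62,0,0,0,0,0],[0.97,-0.62,0,0,0,0,0],[0.97,-0.62,0,0,0,0,0]]' 60; done | tail -n 3
python3 - <<'E'
from h import *
from rig import status,capture
ci=camera_info("wrist");s=status.sense();p,d=capture("wrist");cv2.imwrite("pics/w1.png",p[:,:,::-1]);np.savez("w1.npz",p=p,d=d)
print(s["eef_pos"],s["ee_rot"],s["joints"],s["time_s"]);T=np.array(ci["camera_from_world"]);print("cam pos",-T[:3,:3].T@T[:3,3],T[2,:3])
z=np.load("side0.npz");w=world("side",z["d"])
for n,u,v in[("smallhandle",350,311),("small",320,318),("jug",363,147),("scraper",302,410)]:print(n,w[v,u].round(1))
P=w[(w[...,2]>10)&(w[...,2]<190)&(np.hypot(w[...,0]-w[147,363,0],w[...,1]-w[147,363,1])<120)];print("jug ext",np.percentile(P,[2,50,98],axis=0).round())
for k,q in {"large":(613,-250,40),"middle":(552,-25,40),"small":(560,180,40)}.items():print(k,proj("wrist",q,ci).round())
E
```

```text
force: [0.3, -0.8, 0.2]
grip_width: 0.999
grip_force: 0.0
[ 451.41995051 -155.4009826   404.3592808 ] [ 2.25100688e-05  9.89461456e-01  1.44796316e-01 -2.31434531e-04] [-5.77559605e-01  2.08162085e-01  1.63492429e+00 -3.52939296e-04
  1.29882362e+00  7.02717346e-01] 1.7
cam pos [ 524.07780019 -133.79315181  373.19064063] [0.28427474 0.08644726 0.95483755]
smallhandle [456.3 223.5  42.7]
small [525.1 247.7  28.5]
jug [ 520.8 -477.8   24.7]
scraper [518.  484.   11.8]
jug ext [[ 485. -570.   16.]
 [ 528. -486.  130.]
 [ 574. -468.  180.]]
large [[474.  61.]]
middle [[200.  52.]]
small [[-23. -20.]]
```

View pics/w1.png

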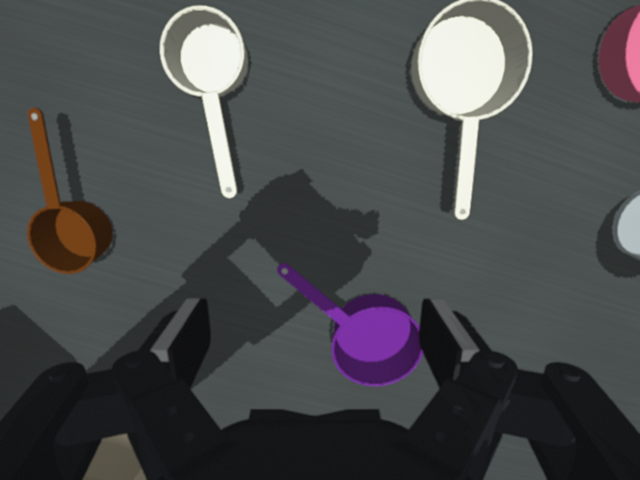

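The wrist view shows the large cup's rim at (475,60) with its handle end at (462,213). The middle cup's rim is at (204,52) with its handle end at (229,192). The purple and brown decoys sit nearer the robot. I'll fit both from wrist depth, then move over towards the small cup.

```bash
cat >> h.py <<'E'
def cupfit(p,d,w,k,c,dz=0,rad=170):
    p=p.astype(int);m=(d>0)&(p.max(-1)-p.min(-1)<60)&(p.max(-1)>100)&(w[...,2]>dz+33)&(w[...,2]<dz+46)&(np.hypot(w[...,0]-c[0],w[...,1]-c[1])<rad)
    nc,lab,st,_=cv2.connectedComponentsWithStats(m.astype(np.uint8),connectivity=8)
    i=1+int(np.argmax(st[1:,4]));P=w[cv2.dilate((lab==i).astype(np.uint8),np.ones((5,5)))*m>0]
    x,c,n=fit(P,k,dz);R=SZ[k][0]
    h=x[:2]-(R+46)*np.array([np.cos(x[2]),np.sin(x[2])])
    print(k,"c",x[:2].round(1),"yaw",round(x[2]%6.283,3),"handle",h.round(1),"cost",round(c,2),n,"z",np.median(P[:,2]).round(1))
    return x
E
python3 -m crank '[[0.1,-0.4,0,0,0,0,0],[0.2,-0.8,0,0,0,0,0],[0.2,-1,0,0,0,0,0],[0.2,-1,0,0,0,0,0]]' >/dev/null;python3 -m crank '[[0,-0.4,0,0,0,0,0],[0,-0.8,0,0,0,0,0],[0,-1,0,0,0,0,0],[0,-1,0,0,0,0,0]]' >/dev/null
python3 - <<'E'
from h import *
from rig import status,capture,camera_info
z=np.load("w1.npz")
# pose of shot 1: rebuild from present camera by TCP shift (pure translation, same orientation)
ci=camera_info("wrist");s=status.sense();p,d=capture("wrist");cv2.imwrite("pics/w2.png",p[:,:,::-1]);np.savez("w2.npz",p=p,d=d)
print(s["eef_pos"],s["ee_rot"],s["time_s"])
w2=world("wrist",d,ci);w1=world("wrist",z["d"],ci)+(np.array([451.42,-155.40,404.36])-s["eef_pos"])
cupfit(z["p"],z["d"],w1,"large",(590,-255));cupfit(z["p"],z["d"],w1,"middle",(530,-35),rad=120)
cupfit(p,d,w2,"small",(490,235),rad=110);cupfit(p,d,w2,"middle",(530,-35),rad=120)
for n in("scene","side"):
    z=np.load(n+"0.npz");cupfit(z["p"],z["d"],world(n,z["d"]),"small",(490,235),rad=120)
E
```

```text
[412.79631445  42.27891975 404.8393779 ] [1.86096738e-04 9.89499370e-01 1.44537011e-01 1.19149915e-04] 2.55
large c [ 614.1 -250.4] yaw 0.272 handle [ 522.6 -276. ] cost 0.25 3374 z 40.3
middle c [552.5 -26. ] yaw 0.381 handle [477.3 -56.2] cost 0.3 2961 z 40.2
small c [533.9 224.4] yaw 0.071 handle [462.6 219.3] cost 0.38 2348 z 40.3
middle c [552.4 -25. ] yaw 0.387 handle [477.4 -55.6] cost 0.3 2840 z 40.3
small c [535.7 224. ] yaw 0.064 handle [464.4 219.4] cost 0.49 173 z 39.6
small c [531.6 225.7] yaw 0.075 handle [460.3 220.4] cost 0.48 315 z 39.8
```

View pics/w2.png

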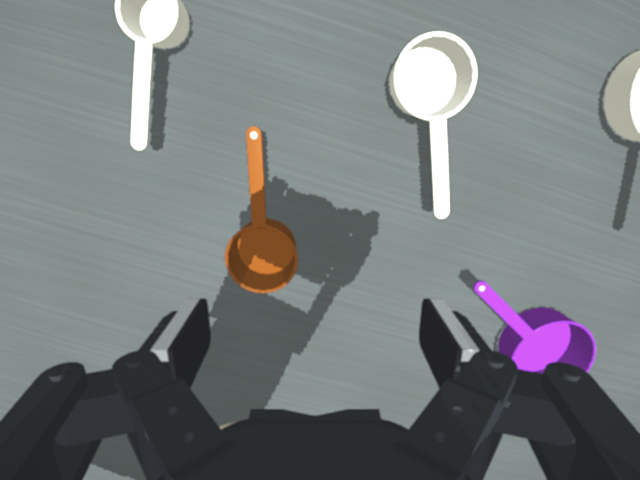

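The middle cup is fully in view at rim (435,75), and the two shots agree within 1 mm. The small cup at (147,15) is clipped at the top, so I'll recheck it later. Now planning the middle-cup grasp.

```bash
cat >> h.py <<'E'
def plan(wps):
    "each waypoint x,y,z,phi -> one call: shift/100mm along tool axes, turn z/45deg"
    from rig import status
    from scipy.spatial.transform import Rotation as Ro
    s=status.sense();q=s["ee_rot"];p=np.array(s["eef_pos"]);R=Ro.from_quat([q[1],q[2],q[3],q[0]])
    print("at",p.round(1),"t",s["time_s"])
    for x,y,z,f in wps:
        R2=Ro.from_euler("z",f)*Ro.from_rotvec([np.pi,0,0])
        sh=R.inv().apply(np.array([x,y,z])-p)/100;tu=(R.inv()*R2).as_rotvec()/(np.pi/4)
        print(sh.round(3),tu.round(3));p=np.array([x,y,z]);R=R2
E
python3 -c "
from h import *
plan([(481.9,-54,310,.384),(481.9,-54,230,.384),(481.9,-54,194,.384)])"
```

```text
at [413.2  41.4 404.8] t 2.6
[0.386 1.11  0.949] [ 0.001 -0.    -0.121]
[ 0.  -0.   0.8] [0. 0. 0.]
[ 0.   -0.    0.36] [0. 0. 0.]
```

```bash
python3 -m crank '[[0.1,0.3,0.24,0,0,0,0.3],[0.2,0.56,0.47,0,0,0,0.5],[0.2,0.56,0.47,0,0,0,0.5]]' >/dev/null
python3 -m crank '[[0.09,0.28,0.24,0,0,-0.06,0.5],[0.186,0.55,0.479,0,0,-0.121,0.5],[0.186,0.55,0.479,0,0,-0.121,0.5],[0.186,0.55,0.479,0,0,-0.121,0.5],[0.186,0.55,0.479,0,0,-0.121,0.5]]'
python3 - <<'E'
from h import *
from rig import status,capture,camera_info
ci=camera_info("wrist");s=status.sense();p,d=capture("wrist");cv2.imwrite("pics/w3.png",p[:,:,::-1])
w=world("wrist",d,ci);x=cupfit(p,d,w,"middle",(530,-35),rad=120)
for r in(60,76):
  print((x[:2]-r*np.array([np.cos(x[2]),np.sin(x[2])])).round(1))
plan([(481.9,-54,230,.384),(481.9,-54,194,.384)])
E
```

```text
time_s: 3.4
eef_pos: [481.5, -52.9, 310.7]
ee_rot: [0.0, 0.982, 0.191, 0.001]
force: [0.6, -0.5, 0.8]
grip_width: 0.5
grip_force: 0.0
middle c [552.4 -25.4] yaw 0.384 handle [477.3 -55.8] cost 0.29 4816 z 40.3
[496.8 -47.9]
[482.  -53.9]
at [481.5 -52.6 310.8] t 3.45
[-0.003  0.014  0.808] [ 0.001 -0.001  0.001]
[ 0.   -0.    0.36] [0. 0. 0.]
```

View pics/w3.png

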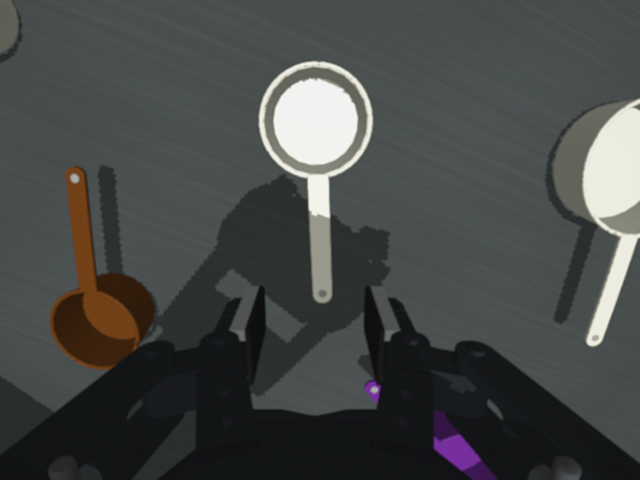

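The middle handle at (318,240) lies centred between the open fingers, and the purple handle tip at (375,390) is well behind them. I'll descend, grip and lift a little.

```bash
python3 -m crank '[[0,0.01,0.4,0,0,0,0.5],[0,0.014,0.8,0,0,0,0.5],[0,0.014,0.95,0,0,0,0.5],[0,0.014,1,0,0,0,0.5]]' >/dev/null
python3 -m crank '[[0,0,0.12,0,0,0,0.5],[0,0,0.17,0,0,0,0.5],[0,0,0.17,0,0,0,0.5]]'
python3 -m crank '[[0,0,0,0,0,0,0.7],[0,0,0,0,0,0,0.8],[0,0,0,0,0,0,0.9],[0,0,0,0,0,0,1],[0,0,0,0,0,0,1],[0,0,0,0,0,0,1],[0,0,0,0,0,0,1]]' 80
python3 -m crank '[[0,0,-0.05,0,0,0,1],[0,0,-0.1,0,0,0,1],[0,0,-0.2,0,0,0,1],[0,0,-0.3,0,0,0,1],[0,0,-0.5,0,0,0,1],[0,0,-0.7,0,0,0,1],[0,0,-0.7,0,0,0,1],[0,0,-0.7,0,0,0,1]]'
python3 - <<'E'
from h import *
from rig import status,capture,camera_info
for n in ("wrist","scene"):
    ci=camera_info(n);p,d=capture(n);w=world(n,d,ci);cv2.imwrite(f"pics/{n}4.png",p[:,:,::-1])
    cupfit(p,d,w,"middle",(530,-35),dz=70,rad=140)
    m=(d>0)&(p.min(-1)>90)&(w[...,2]>95)&(w[...,2]<125)&(np.hypot(w[...,0]-552,w[...,1]+25)<40)
    P=w[m];A=np.c_[P-[552,-25,0]][:,:2];A=np.c_[A,np.ones(len(A))]
    for _ in range(2):
        c=np.linalg.lstsq(A,P[:,2],rcond=None)[0];k=abs(A@c-P[:,2])<4;A,P=A[k],P[k]
    print(n,len(P),"rim plane slope",c.round(3))
E
```

```text
time_s: 4.15
eef_pos: [482.2, -53.8, 192.8]
ee_rot: [0.0, 0.982, 0.191, 0.0]
force: [0.5, -0.2, -0.3]
grip_width: 0.501
grip_force: 0.0
time_s: 4.85
eef_pos: [482.2, -53.9, 192.9]
ee_rot: [0.0, 0.982, 0.191, -0.0]
force: [-2.6, -2.2, 4.4]
grip_width: 0.135
grip_force: 78.1
time_s: 5.65
eef_pos: [482.1, -53.8, 263.0]
ee_rot: [0.0, 0.982, 0.191, 0.0]
force: [-0.6, -0.2, 0.5]
grip_width: 0.136
grip_force: 78.0
middle c [552.4 -25.3] yaw 0.344 handle [476.1 -52.7] cost 0.24 14860 z 109.4
wrist 7997 rim plane slope [2.40000e-02 2.00000e-03 1.07979e+02]
middle c [553.4 -26.6] yaw 0.336 handle [476.9 -53.2] cost 0.45 181 z 108.1
scene 111 rim plane slope [-1.60000e-02 -2.10000e-02  1.04125e+02]
```

The cup is held, level within about 1°, with its centre 76 mm ahead of the TCP as planned. Next I'll carry it over the large cup, turned so its handle clears the large cup's handle.

```bash
python3 -c "
from h import *
plan([(515.3,-133,263,-.073),(548.5,-212,263,-.53),(548.5,-212,215,-.53)])"
```

```text
at [482.  -53.8 262.2] t 5.75
[ 0.011  0.86  -0.009] [-0.001  0.001  0.583]
[0.389 0.764 0.   ] [-0.    -0.     0.582]
[-0.   -0.    0.48] [0. 0. 0.]
```

```bash
python3 -m crank '[[0,0.1,0,0,0,0.07,1],[0,0.25,0,0,0,0.17,1],[0,0.4,0,0,0,0.28,1],[0,0.55,0,0,0,0.38,1],[0.01,0.7,-0.01,0,0,0.48,1],[0.01,0.86,-0.01,0,0,0.583,1],[0.01,0.86,-0.01,0,0,0.583,1]]' >/dev/null
python3 -m crank '[[0.06,0.12,0,0,0,0.09,1],[0.14,0.27,0,0,0,0.2,1],[0.22,0.43,0,0,0,0.33,1],[0.3,0.58,0,0,0,0.45,1],[0.36,0.7,0,0,0,0.54,1],[0.389,0.764,0,0,0,0.582,1],[0.389,0.764,0,0,0,0.582,1],[0.389,0.764,0,0,0,0.582,1],[0.389,0.764,0,0,0,0.582,1]]'
python3 - <<'E'
from h import *
from rig import status,capture,camera_info
n="wrist"
ci=camera_info(n);p,d=capture(n);w=world(n,d,ci);cv2.imwrite(f"pics/{n}5.png",p[:,:,::-1])
cupfit(p,d,w,"middle",(614,-250),dz=70,rad=50);
cupfit(p,d,w,"large",(590,-255),dz=0,rad=150)
n="scene";ci=camera_info(n);p,d=capture(n);w=world(n,d,ci)
cupfit(p,d,w,"middle",(614,-250),dz=70,rad=50);cupfit(p,d,w,"large",(590,-255),dz=0,rad=150)
plan([(548.5,-212,200,-.53)])
E
```

```text
time_s: 7.35
eef_pos: [548.5, -211.5, 263.7]
ee_rot: [-0.0, 0.965, -0.261, -0.0]
force: [-0.6, -0.2, 0.2]
grip_width: 0.132
grip_force: 78.0
middle c [ 614.  -249.6] yaw 5.711 handle [ 545.9 -205.8] cost 0.1 10310 z 109.4
large c [ 603.9 -251.8] yaw 0.291 handle [ 512.9 -279.1] cost 0.47 3422 z 40.7
middle c [ 615.2 -250.6] yaw 5.677 handle [ 548.6 -204.4] cost 0.22 212 z 109.0
large c [ 615.4 -251.6] yaw 0.26 handle [ 523.9 -276.9] cost 0.33 314 z 40.2
at [ 548.6 -211.7  263.8] t 7.45
[0.001 0.003 0.638] [-0.     0.     0.001]
```

View pics/wrist5.png

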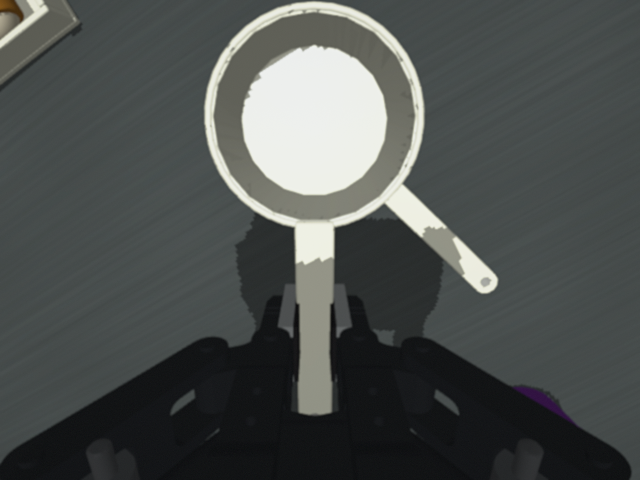

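The middle cup at (314,113) sits over the large one, whose handle runs to (486,283) on the right, clear of the fingers. The scene camera agrees within 1 mm, so I'll lower it.

```bash
python3 -m crank '[[0,0,0.1,0,0,0,1],[0,0,0.25,0,0,0,1],[0,0,0.4,0,0,0,1],[0,0,0.5,0,0,0,1],[0,0,0.58,0,0,0,1],[0,0,0.63,0,0,0,1],[0,0,0.64,0,0,0,1],[0,0,0.64,0,0,0,1],[0,0,0.64,0,0,0,1]]'
python3 -m crank '[[0,0,0.01,0,0,0,1],[0,0,0.02,0,0,0,1],[0,0,0.02,0,0,0,1],[0,0,0.02,0,0,0,1]]'
python3 -m crank '[[0,0,0.01,0,0,0,1],[0,0,0.01,0,0,0,1],[0,0,0.01,0,0,0,1]]'
```

```text
time_s: 8.35
eef_pos: [548.8, -212.3, 200.3]
ee_rot: [0.0, 0.965, -0.262, 0.0]
force: [0.3, -0.4, -0.4]
grip_width: 0.134
grip_force: 78.0
time_s: 8.75
eef_pos: [548.6, -212.2, 197.8]
ee_rot: [0.0, 0.965, -0.262, -0.0]
force: [0.1, 0.8, -0.8]
grip_width: 0.132
grip_force: 78.0
time_s: 9.05
eef_pos: [548.7, -212.2, 196.9]
ee_rot: [0.0, 0.965, -0.262, 0.0]
force: [-0.7, 0.3, 1.6]
grip_width: 0.136
grip_force: 78.2
```

```bash
python3 -m crank '[[0,0,0.006,0,0,0,1],[0,0,0.006,0,0,0,1],[0,0,0.006,0,0,0,1]]'
python3 -m crank '[[0,0,0,0,0,0,0.8],[0,0,0,0,0,0,0.7],[0,0,0,0,0,0,0.6],[0,0,0,0,0,0,0.6],[0,0,0,0,0,0,0.6],[0,0,0,0,0,0,0.6]]'
python3 -m crank '[[0,0,-0.1,0,0,0,0.6],[0,0,-0.3,0,0,0,0.6],[0,0,-0.6,0,0,0,0.6],[0,0,-0.9,0,0,0,0.6],[0,0,-1,0,0,0,0.6],[0,0,-1,0,0,0,0.6],[0,0,-1,0,0,0,0.6]]'
python3 - <<'E'
from h import *
from rig import status,capture,camera_info
n="wrist";ci=camera_info(n);p,d=capture(n);w=world(n,d,ci)
cupfit(p,d,w,"middle",(614,-250),dz=3.5,rad=40);cupfit(p,d,w,"large",(590,-255),dz=0,rad=150)
r=np.hypot(w[...,0]-614,w[...,1]+250)
for a,b in((0,28),(33,36),(46.5,49.5)):print(a,b,np.percentile(w[(r>a)&(r<b)&(d>0)][:,2],[25,50,75]).round(1))
a=np.arctan2(w[...,1]+250,w[...,0]-614)
m=(r>55)&(r<105)&(w[...,2]>30);print("handle z/angles",[(round(x,2),np.median(w[m&(abs(a-x)<.05)][:,2]).round(1)) for x in(-2.87,2.61)])
plan([(420,-20,297,.07)])
E
```

```text
time_s: 9.35
eef_pos: [548.6, -212.2, 196.4]
ee_rot: [-0.0, 0.965, -0.262, -0.0]
force: [-2.0, 0.8, 4.4]
grip_width: 0.13
grip_force: 78.4
time_s: 9.95
eef_pos: [548.7, -212.2, 196.2]
ee_rot: [0.0, 0.965, -0.262, 0.0]
force: [-0.6, -0.0, 0.1]
grip_width: 0.398
grip_force: 0.0
time_s: 10.65
eef_pos: [548.4, -212.1, 295.1]
ee_rot: [-0.0, 0.965, -0.262, -0.001]
force: [-0.1, 0.7, -1.1]
grip_width: 0.398
grip_force: 0.0
middle c [ 614.4 -250.6] yaw 5.779 handle [ 543.5 -211.4] cost 0.07 3115 z 43.2
large c [ 611.  -252.5] yaw 5.779 handle [ 527.8 -206.6] cost 20.79 13110 z 41.0
0 28 [6.2 6.6 7.1]
33 36 [42.8 43.4 44. ]
46.5 49.5 [36.1 39.4 40.3]
handle z/angles [(-2.87, np.float64(206.0)), (2.61, np.float64(202.3))]
at [ 548.4 -212.1  294.7] t 10.7
[-2.079 -1.008 -0.017] [-0.001  0.003 -0.764]
```

The middle cup is seated: its rim is at 43.4 mm and its inside floor at 6.6 mm. Next is the small cup.

```bash
python3 -c "
from h import *
a=np.array([548.4,-212.1,294.7,-.53]);b=np.array([462.7,219.4,310,.07])
plan([a+(b-a)*i/5 for i in range(1,6)])"
```

```text
at [ 548.4 -212.1  294.7] t 10.7
[-0.584 -0.658 -0.029] [-0.     0.003 -0.153]
[-0.501 -0.723 -0.031] [-0.     0.    -0.153]
[-0.411 -0.778 -0.031] [ 0.     0.    -0.153]
[-0.315 -0.822 -0.031] [ 0.     0.    -0.153]
[-0.214 -0.853 -0.031] [ 0.     0.    -0.153]
```

```bash
python3 -m crank '[[-0.3,-0.33,-0.03,0,0,-0.07,0.6],[-0.58,-0.66,-0.03,0,0,-0.153,0.6],[-0.58,-0.66,-0.03,0,0,-0.153,0.6]]' >/dev/null
python3 -m crank '[[-0.25,-0.36,-0.03,0,0,-0.07,0.5],[-0.5,-0.72,-0.03,0,0,-0.153,0.5],[-0.5,-0.72,-0.03,0,0,-0.153,0.5]]' >/dev/null
python3 -m crank '[[-0.2,-0.39,-0.03,0,0,-0.07,0.5],[-0.41,-0.78,-0.03,0,0,-0.153,0.5],[-0.41,-0.78,-0.03,0,0,-0.153,0.5]]' >/dev/null
python3 -m crank '[[-0.16,-0.4,-0.03,0,0,-0.07,0.5],[-0.315,-0.82,-0.03,0,0,-0.153,0.5],[-0.315,-0.82,-0.03,0,0,-0.153,0.5]]' >/dev/null
python3 -m crank '[[-0.1,-0.4,-0.03,0,0,-0.07,0.5],[-0.21,-0.85,-0.03,0,0,-0.153,0.5],[-0.21,-0.85,-0.03,0,0,-0.153,0.5],[-0.21,-0.85,-0.03,0,0,-0.153,0.5],[-0.21,-0.85,-0.03,0,0,-0.153,0.5]]'
python3 - <<'E'
from h import *
from rig import status,capture,camera_info
ci=camera_info("wrist");p,d=capture("wrist");cv2.imwrite("pics/w6.png",p[:,:,::-1])
w=world("wrist",d,ci);x=cupfit(p,d,w,"small",(490,222),rad=100)
h=x[:2]-71.5*np.array([np.cos(x[2]),np.sin(x[2])]);print(h)
plan([(*h,230,x[2]),(*h,194,x[2])])
E
```

```text
time_s: 12.4
eef_pos: [464.6, 217.2, 310.7]
ee_rot: [0.0, 0.999, 0.034, -0.0]
force: [0.4, -0.5, -0.4]
grip_width: 0.502
grip_force: 0.0
small c [534.7 224.8] yaw 0.07 handle [463.4 219.9] cost 0.33 4151 z 40.4
[463.38591227 219.87135336]
at [464.5 217.1 310.9] t 12.45
[-0.009 -0.028  0.809] [ 0.     0.001 -0.002]
[ 0.   -0.    0.36] [0. 0. 0.]
```

View pics/w6.png

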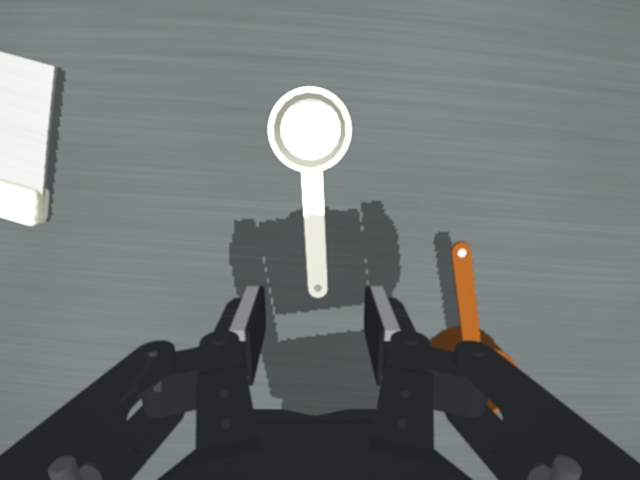

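The small cup is at (310,128) with its handle at (315,230), between the fingers. The brown decoy at (462,250) is about 100 mm off to the side. I'll descend, grip and lift.

```bash
python3 -m crank '[[-0.01,-0.02,0.4,0,0,0,0.5],[-0.01,-0.028,0.8,0,0,0,0.5],[-0.01,-0.028,0.95,0,0,0,0.5],[-0.01,-0.028,1,0,0,0,0.5],[-0.01,-0.028,1,0,0,0,0.5]]' >/dev/null
python3 -m crank '[[0,0,0.12,0,0,0,0.5],[0,0,0.17,0,0,0,0.5],[0,0,0.17,0,0,0,0.5]]'
python3 -m crank '[[0,0,0,0,0,0,0.7],[0,0,0,0,0,0,0.8],[0,0,0,0,0,0,0.9],[0,0,0,0,0,0,1],[0,0,0,0,0,0,1],[0,0,0,0,0,0,1],[0,0,0,0,0,0,1]]' 80
python3 -m crank '[[0,0,-0.05,0,0,0,1],[0,0,-0.1,0,0,0,1],[0,0,-0.2,0,0,0,1],[0,0,-0.35,0,0,0,1],[0,0,-0.55,0,0,0,1],[0,0,-0.75,0,0,0,1],[0,0,-0.9,0,0,0,1],[0,0,-0.9,0,0,0,1],[0,0,-0.9,0,0,0,1]]'
python3 - <<'E'
from h import *
from rig import status,capture,camera_info
n="wrist";ci=camera_info(n);p,d=capture(n);w=world(n,d,ci)
x=cupfit(p,d,w,"small",(534,224),dz=90,rad=40)
print("cup angle",x[2], "offset in tool:",(x[:2]-status.sense()["eef_pos"][:2]))
f=.272-1.45
e=np.array([614.4-71.5*np.cos(f),-250.5-71.5*np.sin(f),283,f]);a=np.array([463.4,219.9,283,.07])
print(e)
plan([a+(e-a)*i/5 for i in range(1,6)])
E
```

```text
time_s: 13.25
eef_pos: [462.6, 221.2, 193.8]
ee_rot: [0.0, 0.999, 0.035, -0.0]
force: [0.8, 0.7, -0.7]
grip_width: 0.5
grip_force: 0.0
time_s: 13.95
eef_pos: [462.6, 221.3, 194.3]
ee_rot: [-0.0, 0.999, 0.035, 0.0]
force: [-1.5, -0.2, 1.9]
grip_width: 0.133
grip_force: 78.0
time_s: 14.85
eef_pos: [462.5, 221.2, 284.2]
ee_rot: [-0.0, 0.999, 0.035, 0.0]
force: [-0.7, -0.5, -0.9]
grip_width: 0.131
grip_force: 77.9
small c [534.2 225.6] yaw 6.281 handle [462.7 225.7] cost 0.12 7778 z 128.8
cup angle -0.0023701938775948024 offset in tool: [71.76134441  4.34670006]
[ 587.03171096 -184.44527455  283.           -1.178     ]
at [462.4 221.2 283.7] t 14.9
[0.198 0.838 0.007] [0.    0.001 0.319]
[0.388 0.752 0.   ] [ 0.    -0.     0.318]
[0.561 0.632 0.   ] [ 0.    -0.     0.318]
[0.7   0.474 0.   ] [-0.    -0.     0.318]
[0.796 0.287 0.   ] [ 0.    -0.     0.318]
```

```bash
python3 -m crank '[[0.05,0.2,0,0,0,0.07,1],[0.1,0.5,0,0,0,0.2,1],[0.2,0.84,0,0,0,0.318,1]]' >/dev/null
python3 -m crank '[[0.19,0.38,0,0,0,0.16,1],[0.39,0.75,0,0,0,0.318,1],[0.39,0.75,0,0,0,0.318,1]]' >/dev/null
python3 -m crank '[[0.28,0.31,0,0,0,0.16,1],[0.56,0.63,0,0,0,0.318,1],[0.56,0.63,0,0,0,0.318,1]]' >/dev/null
python3 -m crank '[[0.3,0.2,0,0,0,0.13,1],[0.6,0.4,0,0,0,0.26,1],[0.7,0.474,0,0,0,0.318,1],[0.7,0.474,0,0,0,0.318,1]]' >/dev/null
python3 -m crank '[[0.3,0.1,0,0,0,0.12,1],[0.55,0.2,0,0,0,0.22,1],[0.72,0.26,0,0,0,0.29,1],[0.796,0.287,0,0,0,0.318,1],[0.796,0.287,0,0,0,0.318,1],[0.796,0.287,0,0,0,0.318,1],[0.796,0.287,0,0,0,0.318,1]]'
python3 - <<'E'
from h import *
from rig import status,capture,camera_info
n="wrist";ci=camera_info(n);p,d=capture(n);w=world(n,d,ci);cv2.imwrite(f"pics/{n}7.png",p[:,:,::-1])
cupfit(p,d,w,"small",(614,-250),dz=90,rad=35)
n="scene";ci=camera_info(n);p,d=capture(n);w=world(n,d,ci);cv2.imwrite(f"pics/{n}7.png",p[:,:,::-1])
cupfit(p,d,w,"small",(614,-250),dz=90,rad=35)
f=.272-1.45
plan([(614.4-71.5*np.cos(f),-250.5-71.5*np.sin(f),205,f)])
E
```

```text
time_s: 16.9
eef_pos: [587.7, -182.9, 284.2]
ee_rot: [-0.0, 0.832, -0.555, -0.0]
force: [-0.2, 0.1, -0.2]
grip_width: 0.13
grip_force: 78.1
small c [ 614.8 -249.5] yaw 5.051 handle [ 591.  -182.1] cost 0.08 6938 z 128.7
small c [ 616.2 -250.7] yaw 5.081 handle [ 590.4 -184. ] cost 0.22 136 z 128.6
at [ 587.7 -183.3  284.3] t 17.0
[0.008 0.01  0.793] [0.    0.    0.002]
```

View pics/wrist7.png

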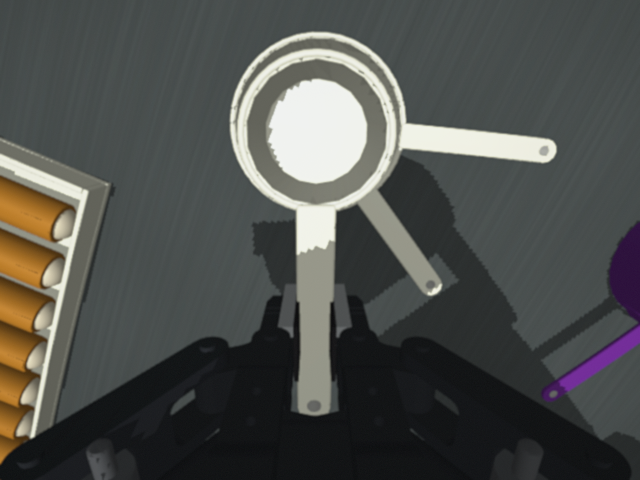

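The small cup at (317,128) is over the middle cup. The middle handle at (430,285) and the large handle at (545,150) are both clear of the fingers. I'll lower it.

```bash
python3 -m crank '[[0.01,0.01,0.1,0,0,0,1],[0.01,0.01,0.25,0,0,0,1],[0.01,0.01,0.4,0,0,0,1],[0.01,0.01,0.55,0,0,0,1],[0.01,0.01,0.67,0,0,0,1],[0.01,0.01,0.75,0,0,0,1],[0.01,0.01,0.79,0,0,0,1],[0.01,0.01,0.79,0,0,0,1],[0.01,0.01,0.79,0,0,0,1]]'
python3 -m crank '[[0,0,0.01,0,0,0,1],[0,0,0.02,0,0,0,1],[0,0,0.025,0,0,0,1],[0,0,0.025,0,0,0,1],[0,0,0.025,0,0,0,1]]'
python3 -m crank '[[0,0,0.008,0,0,0,1],[0,0,0.01,0,0,0,1],[0,0,0.01,0,0,0,1],[0,0,0.01,0,0,0,1]]'
```

```text
time_s: 17.9
eef_pos: [587.4, -185.6, 205.7]
ee_rot: [-0.0, 0.831, -0.556, 0.0]
force: [0.4, -0.6, -0.7]
grip_width: 0.13
grip_force: 78.1
time_s: 18.4
eef_pos: [587.2, -185.5, 202.7]
ee_rot: [0.0, 0.831, -0.556, 0.0]
force: [-0.2, 0.3, -0.2]
grip_width: 0.133
grip_force: 78.1
time_s: 18.8
eef_pos: [587.2, -185.5, 201.8]
ee_rot: [-0.0, 0.831, -0.556, 0.0]
force: [0.5, 0.8, 0.7]
grip_width: 0.134
grip_force: 78.2
```

```bash
python3 -m crank '[[0,0,0.006,0,0,0,1],[0,0,0.006,0,0,0,1],[0,0,0.006,0,0,0,1]]'
python3 -m crank '[[0,0,0.006,0,0,0,1],[0,0,0.006,0,0,0,1],[0,0,0.006,0,0,0,1]]'
```

```text
time_s: 19.1
eef_pos: [587.3, -185.4, 201.3]
ee_rot: [-0.0, 0.831, -0.556, 0.0]
force: [-1.4, 1.8, 3.1]
grip_width: 0.135
grip_force: 78.4
time_s: 19.4
eef_pos: [587.3, -185.4, 200.7]
ee_rot: [-0.0, 0.831, -0.556, 0.0]
force: [-0.7, 3.8, 5.3]
grip_width: 0.136
grip_force: 78.6
```

Contact at the expected height. Release and retreat.

```bash
python3 -m crank '[[0,0,0,0,0,0,0.8],[0,0,0,0,0,0,0.7],[0,0,0,0,0,0,0.7],[0,0,0,0,0,0,0.7],[0,0,0,0,0,0,0.7]]'
python3 -m crank '[[0,0,-0.1,0,0,0,0.7],[0,0,-0.3,0,0,0,0.7],[0,0,-0.6,0,0,0,0.7],[0,0,-0.9,0,0,0,0.7],[0,0,-1,0,0,0,0.7],[0,0,-1,0,0,0,0.7],[0,0,-1,0,0,0,0.7]]'
python3 - <<'E'
from h import *
from rig import status,capture,camera_info
n="wrist";ci=camera_info(n);p,d=capture(n);w=world(n,d,ci);cv2.imwrite("pics/w8.png",p[:,:,::-1])
x=cupfit(p,d,w,"small",(614,-250),dz=7,rad=28)
r=np.hypot(w[...,0]-x[0],w[...,1]-x[1])
for a,b in((0,18),(24,25.5),(33,36),(46.5,49.5)):print(a,b,np.percentile(w[(r>a)&(r<b)&(d>0)][:,2],[25,50,75]).round(1))
n="scene";p,d=capture(n);w=world(n,d)
P=w[(d>0)&(p.min(-1)>90)&(w[...,2]>30)&(w[...,2]<60)]
def prof(P):
    a=np.arctan2(P[:,1]+250.5,P[:,0]-614.2);r=np.hypot(P[:,1]+250.5,P[:,0]-614.2);m=(r>70)&(r<135)
    h,e=np.histogram(a[m],bins=126,range=(-np.pi,np.pi));return [(round(e[i],2),int(h[i])) for i in np.argsort(-h)[:10]]
print(prof(P))
e=np.array([614.2-72*np.cos(.272),-250.5-72*np.sin(.272),310,.272])
a=np.array([587.3,-185.4,300,-1.178]);b=np.array([520,-220,310,-.45]);print(e)
plan([b,e])
E
```

```text
time_s: 19.9
eef_pos: [587.2, -185.6, 200.4]
ee_rot: [0.0, 0.831, -0.556, -0.0]
force: [0.0, 0.1, 0.6]
grip_width: 0.3
grip_force: 0.0
time_s: 20.6
eef_pos: [587.0, -185.4, 299.3]
ee_rot: [0.0, 0.831, -0.556, -0.001]
force: [0.3, 0.4, -0.4]
grip_width: 0.305
grip_force: 0.0
small c [ 614.4 -252.7] yaw 5.08 handle [ 588.7 -186. ] cost 0.05 1942 z 46.7
0 18 [ 9.7 10.2 10.7]
24 25.5 [46.5 47.1 47.5]
33 36 [35.8 42.8 43.8]
46.5 49.5 [32.1 39.1 40.3]
[(np.float64(-2.84), 38), (np.float64(-2.79), 38), (np.float64(-2.89), 34), (np.float64(2.59), 30), (np.float64(1.94), 28), (np.float64(2.54), 28), (np.float64(2.64), 25), (np.float64(1.89), 20), (np.float64(1.99), 15), (np.float64(1.85), 12)]
[ 5.44847044e+02 -2.69843408e+02  3.10000000e+02  2.72000000e-01]
at [ 587.  -185.4  298.9] t 20.7
[ 0.063  0.751 -0.11 ] [ 0.001  0.003 -0.927]
[0.441 0.341 0.   ] [ 0.     0.    -0.919]
```

View pics/w8.png

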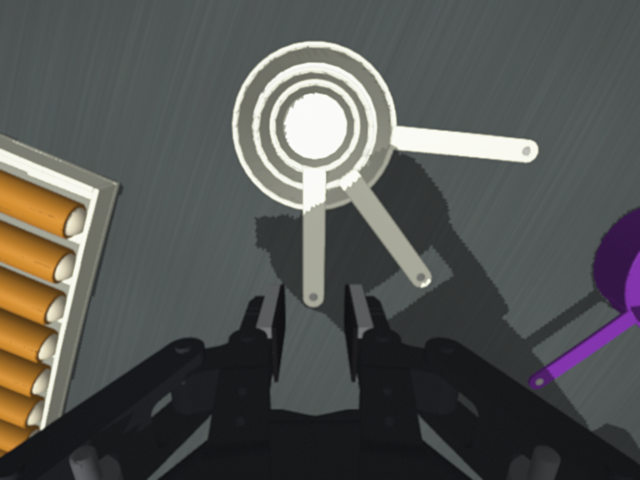

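The nest is concentric at (315,125), with the small cup's floor at 10.2 mm and its rim at 47 mm, so both are fully seated. The handles fan out clear of each other. Next I'll move to the large handle at (460,145).

```bash
python3 -m crank '[[0.01,0.12,-0.02,0,0,-0.15,0.6],[0.02,0.25,-0.04,0,0,-0.3,0.6],[0.03,0.4,-0.06,0,0,-0.48,0.6],[0.04,0.54,-0.08,0,0,-0.65,0.6],[0.05,0.66,-0.1,0,0,-0.82,0.6],[0.06,0.75,-0.11,0,0,-0.927,0.6],[0.06,0.75,-0.11,0,0,-0.927,0.6]]' >/dev/null
python3 -m crank '[[0.07,0.05,0,0,0,-0.15,0.6],[0.14,0.11,0,0,0,-0.3,0.6],[0.22,0.17,0,0,0,-0.48,0.6],[0.3,0.24,0,0,0,-0.65,0.6],[0.37,0.3,0,0,0,-0.82,0.6],[0.44,0.34,0,0,0,-0.92,0.6],[0.44,0.34,0,0,0,-0.92,0.6],[0.44,0.34,0,0,0,-0.92,0.6],[0.44,0.34,0,0,0,-0.92,0.6]]'
python3 - <<'E'
from h import *
from rig import status,capture,camera_info
n="wrist";ci=camera_info(n);p,d=capture(n);w=world(n,d,ci);cv2.imwrite("pics/w9.png",p[:,:,::-1])
c=np.array([614.2,-250.5]);D=w[...,:2]-c;r=np.hypot(*np.moveaxis(D,-1,0));a=np.arctan2(-D[...,1],-D[...,0])
m=(d>0)&(p.min(-1)>90)&(w[...,2]>35)&(w[...,2]<46)&(r>60)&(r<150)&(abs(a-.272)<.25)
P=w[m][:,:2];v=cv2.fitLine(P.astype(np.float32),cv2.DIST_HUBER,0,.01,.01).ravel();v=v if v[0]>0 else -v
print("handle dir",np.arctan2(v[1],v[0]),"pt",v[2:],"n",m.sum(),"r",np.percentile(r[m],[0,100]),"z",np.median(w[m][:,2]))
print("axis offset of c from line",np.cross(v[:2],c-v[2:]))
u=v[:2];t=(c-v[2:])@u-68;h=v[2:]+t*u;f=np.arctan2(u[1],u[0]);print(h,f)
plan([(*h,230,f),(*h,193.5,f)])
E
```

```text
time_s: 22.3
eef_pos: [545.0, -269.0, 311.2]
ee_rot: [-0.0, 0.991, 0.135, -0.0]
force: [0.9, 0.1, 0.4]
grip_width: 0.399
grip_force: 0.0
handle dir 0.31379813 pt [ 521.1463  -280.91486] n 1990 r [ 60.07457765 140.44062297] z 40.73909743901399
axis offset of c from line 0.20642857553465177
[ 549.58429178 -271.68614606] 0.31379813
at [ 545.  -269.1  311.4] t 22.35
[0.037 0.038 0.814] [-0.     0.    -0.054]
[ 0.    -0.     0.365] [0. 0. 0.]<stdin>:8: DeprecationWarning: Arrays of 2-dimensional vectors are deprecated. Use arrays of 3-dimensional vectors instead. (deprecated in NumPy 2.0)
```

View pics/w9.png

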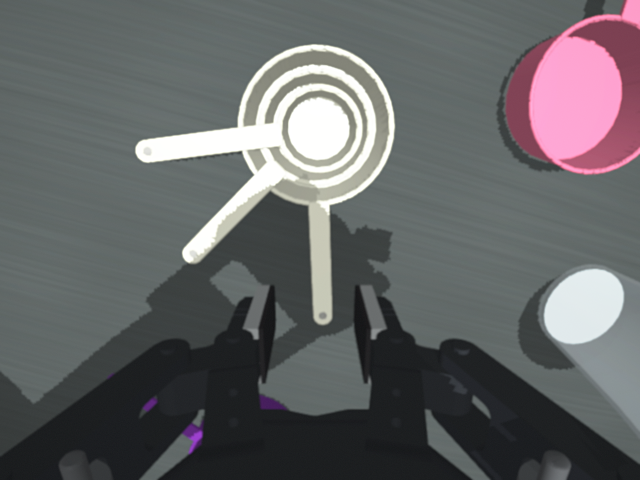

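The large handle at (320,265) is centred between the fingers, the middle handle's end at (190,255) is clear, and the jug at (585,305) is far away. I'll descend, grip hard and lift gently, checking that it stays level.

```bash
python3 -m crank '[[0.03,0.03,0.3,0,0,-0.03,0.6],[0.037,0.038,0.6,0,0,-0.054,0.6],[0.037,0.038,0.85,0,0,-0.054,0.6],[0.037,0.038,1,0,0,-0.054,0.6],[0.037,0.038,1,0,0,-0.054,0.6]]' >/dev/null
python3 -m crank '[[0,0,0.12,0,0,0,0.6],[0,0,0.17,0,0,0,0.6],[0,0,0.17,0,0,0,0.6]]'
python3 -m crank '[[0,0,0,0,0,0,0.7],[0,0,0,0,0,0,0.8],[0,0,0,0,0,0,0.9],[0,0,0,0,0,0,1],[0,0,0,0,0,0,1],[0,0,0,0,0,0,1],[0,0,0,0,0,0,1]]' 120
python3 -m crank '[[0,0,-0.02,0,0,0,1],[0,0,-0.05,0,0,0,1],[0,0,-0.1,0,0,0,1],[0,0,-0.15,0,0,0,1],[0,0,-0.2,0,0,0,1],[0,0,-0.25,0,0,0,1],[0,0,-0.28,0,0,0,1],[0,0,-0.3,0,0,0,1],[0,0,-0.3,0,0,0,1],[0,0,-0.3,0,0,0,1]]'
cat >> h.py <<'E'
def level(dz):
    from rig import capture,camera_info
    for n in("wrist","scene","side"):
        ci=camera_info(n);p,d=capture(n);w=world(n,d,ci);c=np.array([614.2,-250.5]);r=np.hypot(w[...,0]-c[0],w[...,1]-c[1])
        for nm,lo,hi,z0 in(("rimL",45,51,40),("rimS",22,27,47),("floor",0,17,10.5)):
            P=w[(d>0)&(r>lo)&(r<hi)&(abs(w[...,2]-z0-dz)<5)]
            if len(P)<30: continue
            A=np.c_[P[:,:2]-c,np.ones(len(P))];s=np.linalg.lstsq(A,P[:,2],rcond=None)[0]
            print(n,nm,len(P),"slope x,y deg",np.degrees(s[:2]).round(2),"z",(s[2]-dz).round(1))
E
python3 -c "
from h import *
level(30)"
```

```text
time_s: 23.15
eef_pos: [549.6, -272.1, 194.3]
ee_rot: [-0.0, 0.988, 0.157, -0.0]
force: [-0.9, -0.6, -0.8]
grip_width: 0.4
grip_force: 0.0
time_s: 23.85
eef_pos: [549.7, -272.2, 195.3]
ee_rot: [0.0, 0.988, 0.157, 0.0]
force: [-1.9, 0.7, 5.7]
grip_width: 0.114
grip_force: 117.3
time_s: 24.85
eef_pos: [549.6, -272.1, 224.4]
ee_rot: [-0.0, 0.988, 0.157, -0.0]
force: [-0.8, 0.6, -2.3]
grip_width: 0.115
grip_force: 117.2
wrist rimL 8882 slope x,y deg [-1.7   0.52] z 37.7
wrist rimS 4653 slope x,y deg [-1.16  0.6 ] z 44.4
wrist floor 5335 slope x,y deg [-1.09 -0.38] z 7.7
scene rimL 135 slope x,y deg [-1.29  0.49] z 38.1
scene rimS 48 slope x,y deg [-1.14  0.13] z 44.9
scene floor 42 slope x,y deg [-2.29 -2.87] z 8.3
side rimL 62 slope x,y deg [-1.76  0.89] z 37.9
```

It holds with about a 1.3° nose-down sag. I'll continue lifting, then re-measure and trim the level.

```bash
python3 -m crank '[[0,0,-0.03,0,0,0,1],[0,0,-0.08,0,0,0,1],[0,0,-0.15,0,0,0,1],[0,0,-0.25,0,0,0,1],[0,0,-0.35,0,0,0,1],[0,0,-0.45,0,0,0,1],[0,0,-0.55,0,0,0,1],[0,0,-0.65,0,0,0,1],[0,0,-0.75,0,0,0,1],[0,0,-0.85,0,0,0,1],[0,0,-0.95,0,0,0,1],[0,0,-1,0,0,0,1]]' >/dev/null
python3 -m crank '[[0,0,-0.03,0,0,0,1],[0,0,-0.07,0,0,0,1],[0,0,-0.1,0,0,0,1],[0,0,-0.1,0,0,0,1],[0,0,-0.1,0,0,0,1],[0,0,-0.1,0,0,0,1]]'
python3 -c "
from h import *
level(140)"
```

```text
time_s: 26.8
eef_pos: [549.6, -272.1, 334.2]
ee_rot: [-0.0, 0.988, 0.157, -0.0]
force: [-0.4, -0.1, -2.2]
grip_width: 0.115
grip_force: 117.4
wrist rimL 8827 slope x,y deg [-1.74  0.61] z 37.7
wrist rimS 4551 slope x,y deg [-1.13  0.55] z 44.3
wrist floor 5341 slope x,y deg [-1.09 -0.49] z 7.5
scene rimL 163 slope x,y deg [-1.17  0.2 ] z 37.8
scene rimS 54 slope x,y deg [-1.32  0.65] z 44.5
scene floor 30 slope x,y deg [-2.36 -2.65] z 7.9
side rimL 46 slope x,y deg [-2.31  1.6 ] z 37.4
```

```bash
python3 -m crank '[[0,0,0,0,0.007,0,1],[0,0,0,0,0.014,0,1],[0,0,0,0,0.02,0,1],[0,0,0,0,0.027,0,1],[0,0,0,0,0.027,0,1],[0,0,0,0,0.027,0,1],[0,0,0,0,0.027,0,1],[0,0,0,0,0.027,0,1],[0,0,0,0,0.027,0,1],[0,0,0,0,0.027,0,1]]'
python3 -c "
from h import *
level(140)
from rig import capture
cv2.imwrite('pics/end.png',capture('scene')[0][150:400,100:450,::-1])"
```

```text
time_s: 27.95
eef_pos: [549.6, -272.2, 334.5]
ee_rot: [-0.002, 0.988, 0.157, 0.01]
force: [0.3, -0.3, -2.4]
grip_width: 0.11
grip_force: 117.4
wrist rimL 8647 slope x,y deg [-1.52  0.16] z 39.0
wrist rimS 3768 slope x,y deg [-1.71  1.19] z 45.8
wrist floor 5246 slope x,y deg [-0.02 -0.17] z 9.3
scene rimL 98 slope x,y deg [-1.07 -0.14] z 39.3
scene rimS 49 slope x,y deg [-1.44  1.19] z 45.6
scene floor 45 slope x,y deg [ 0.59 -0.15] z 10.4
side rimL 80 slope x,y deg [-1.24  1.24] z 37.8
side rimS 39 slope x,y deg [-2.71  1.79] z 45.0
```

View pics/end.png

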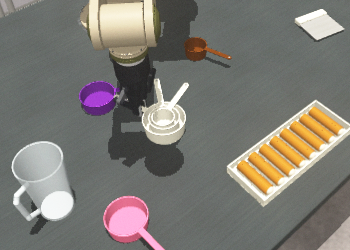

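The final view shows the nest held at crop (163,120), level (inside-floor slope about 0°), with its underside about 139 mm above the bench and the bystanders in place.

```bash
python3 -c "
from rig import ticket
print(ticket.finish_job())"
```

```text
the job is handed in; nothing more can be done
None
```

The three cups are nested and both inner cups are seated at the bottom; the arm is holding the nest level by the large cup's handle, about 14 cm above the bench, and the job was handed in at about 28 s.

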